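# Make up two fitted gift sets from the stock on the display table

### The arm

A 6-joint arm with a two-finger parallel gripper is mounted at the origin on a cart in front of the work surface, level with it; the furniture and walls round the work are solid. World frame = base frame: x ahead of the robot, y to its left, z up, the work surface at z = 0. Lengths are in m, angles in rad, forces in N, time in s.
With the tool pointing down it reaches from about 0.375 to 0.975 m from the base axis. Payload 3.8 kg.
Tool frame: the origin (TCP) lies midway between the tips of the shut fingers; the grasp point (between the pads) lies 19 mm behind it; z points along the fingers, y is the line along which they close (so a half turn about z gives the same grasp; the last joint's range is limited). The gripper opens to 88 mm and grips with 3 to 60 N. Pads are 18 mm wide; open, the fingers measure 123 mm over their backs; the gripper's body (75 mm by 187 mm) begins 45 mm behind the grasp point.
Start: joints at [-1.275, 0.264, 1.604, -0, 1.274, -0.037], TCP at [0.221, -0.638, 0.239] pointing down, gripper open.
Joint ranges: [-2.63, 2.63], [-0.94, 2.18], [0.31, 2.57], [-1.31, 4.45], [0, 2.66], [-2.55, 2.55]. Speed limits (rad/s): [2.57, 2.57, 3.14, 3.14, 3.14, 3.14].

### API

Orientations are given as a rotation vector (axis times angle).
In Python, from cell import manip, inverse_kinematics, cams, order gives the robot as it stands. Calls block until the motion is done:
- manip.move_pose(position, orientation): joint-space move of the TCP to a pose.
- manip.move_linear(position, rate=0.15, rot=None): straight line of the TCP; rot=None keeps the orientation; rate is the mean speed in m/s.
- manip.set_joints(angles): joint-space move.
- manip.set_gripper(opening, force=None): finger opening in m; force is the grip in N (None keeps the last); returns when the fingers have stopped.
- manip.dwell(seconds).
- inverse_kinematics(position, orientation): joint angles nearest the present ones, or None.
- manip.state(): the state.
- cams.capture(name): name is "scene" or "side" or "wrist"; returns a dict with "image" (400x640x3 uint8, blue, green, red), "z_map" (400x640 float32, m along the optical axis (not along the pixel's ray), 0 where there is no reading), "intrinsics" (3x3 intrinsics, pixels), "position" and "orientation" of the camera in the world; the wrist camera has in their place "T_tool_cam" (4x4, takes a point from camera to tool coordinates, whose origin is the TCP and whose axes are the flange's). Camera axes: x right, y down, z forward; pixel columns grow to the right and rows downward; lengths in m; the calibration is good to about 2 mm. A picture is of the moment at which its call begins: read the wrist's pose just before it.
A pose or a line that the arm cannot do raises manip.IKError and nothing moves.
- order.close_job(): hands the job in; it is judged then, once.
The state is a dict: "clock": time; "joint_pos": joint angles; "joint_velocities": joint speeds; "tau": joint torques, N m; "tool_pos": TCP position; "tcp_rot": TCP orientation; "contact_force": force on the tool from outside, world axes, zero at the start; "moment": the same for the moment, N m; "gripper_width": finger opening in m; "grasp_force": force on a finger pad.
Only numpy, scipy, OpenCV 4.12 (cv2) and the standard library are available. Lean on these libraries where they do the work, as an engineer would, in place of code of your own. Each camera call takes 0.05 s, during which the arm holds its last target. There are 200 camera calls.

### The job

Make up the two gift sets in their two-layer trays. The blue-lined tray is the stamping set: the plain black ink pad goes flat in the well, the plain pink carton lies over it on the steps, lengthwise between the end walls, and the pocket stamp stands upright in the square socket beside them; the red-lined tray is the wrapping set: the tape roll goes flat in the round well and the sleeve box with the green hills lies over it on the steps in the same way. Set each piece down rather than dropping it, and leave the ink pad with the white label and the pink-and-purple sleeve box where they are.

Things in the scene. Friction and masses are not known exactly. Their poses are not given: they have to be found in the camera images.
- blue_tray: gift tray, blue insert, white carton. Origin: table level under the well; y lengthwise. 106 mm wide; bed top z=11 mm, well floor z=3. Upper layer: over the well on end steps, top z=24; walls to z=34, cut away to z=11 for fingers at both x sides, |y|<32. Fixed. Well 81x88 mm (x, y), upper place 82x112. 34 mm square socket at (0, -82.5), floor z=3, top z=28. Spans y -106 to 66.
- red_tray: gift tray, red insert, brown carton. Origin: table level under the well; y lengthwise. 106 mm wide; bed top z=11 mm, well floor z=3. Upper layer: over the well on end steps, top z=24; walls to z=34, cut away to z=11 for fingers at both x sides, |y|<32. Fixed. Round well 62 mm across, upper place 82x117 mm (x, y). Spans y -68 to 68.
- ink_pad: plain all-black closed ink pad, 65 to 69 mm (x) by 76 mm (y) by 20 mm high, 60 g, lying flat. Origin: centre of its underside, z up.
- pink_carton: plain deep-pink flat carton, 68 mm (x) by 100 mm (y) by 18 mm high, 70 g, lying flat. Origin: centre of its underside, z up.
- stamp: black pocket stamp standing on end, 23 by 23 mm (slightly waisted at mid-height), 68 mm tall, 32 g; its cap is fixed. Origin: centre of its underside, z up. It fits the socket at any turn. Starts in the gap behind the clear racks (finger room along world y) or right of the long wooden bin, up to 160 mm high (room along world x).
- tape: roll of paper tape lying flat, white top and gold-striped rim, 51 mm in diameter, 18 mm high, 22 g. Origin: centre of its underside, z up. Starts in the gap behind the clear racks (finger room along world y) or right of the long wooden bin, up to 160 mm high (room along world x).
- green_box: sleeve box with a picture of yellow and green hills under a light-blue sky, closed (its tray does not slide), 70 mm (x) by 105 mm (y) by 25 mm high, 60 g, lying flat. Origin: centre of its underside, z up.
- labelled_pad: black ink pad with a white label on its lid, 69 mm (x) by 86 mm (y) by 21 mm high, closed. Not part of the sets: stays where it is. Origin: centre of its underside.
- purple_box: sleeve box with a picture in pink and purple, 70 mm (x) by 105 mm (y) by 25 mm high. Not part of the sets: stays where it is. Origin: centre of its underside.
Things that resemble listed ones, but are neither listed nor needed, are in the scene too. Several things look just like the tape: the one meant starts farthest to the robot's right.

How it is judged:
At the end, for the whole second after the job is handed in: Blue tray: ink pad flat in the well, pink carton on the steps over it, stamp upright in the socket. Red tray: tape in the well, green-hills box on the steps over it. Each within 9 mm of its place in x and y, 4 mm in height, 0.1 rad of level; upper boxes lengthwise to 0.2 rad; all at rest (x of ink_pad in the frame of blue_tray between -0.009 and 0.009 m and y of ink_pad in the frame of blue_tray between -0.009 and 0.009 m and z of ink_pad in the frame of blue_tray between -0.001 and 0.007 m and angle between each of ink_pad, pink_carton, stamp, tape, green_box's own z axis and vertical below 0.1 rad and linear speed of each of ink_pad, pink_carton, stamp, tape, green_box below 0.02 m/s and angular speed of each of ink_pad, pink_carton, stamp, tape, green_box below 0.2 rad/s and x of pink_carton in the frame of blue_tray between -0.009 and 0.009 m and y of pink_carton in the frame of blue_tray between -0.009 and 0.009 m and z of pink_carton in the frame of blue_tray between 0.02 and 0.028 m and angle between the y axis of pink_carton and the y axis of blue_tray, either way round below 0.2 rad and x of stamp in the frame of blue_tray between -0.009 and 0.009 m and y of stamp in the frame of blue_tray between -0.0915 and -0.0735 m and z of stamp in the frame of blue_tray between -0.001 and 0.007 m and x of tape in the frame of red_tray between -0.009 and 0.009 m and y of tape in the frame of red_tray between -0.009 and 0.009 m and z of tape in the frame of red_tray between -0.001 and 0.007 m and x of green_box in the frame of red_tray between -0.009 and 0.009 m and y of green_box in the frame of red_tray between -0.009 and 0.009 m and z of green_box in the frame of red_tray between 0.02 and 0.028 m and angle between the y axis of green_box and the y axis of red_tray, either way round below 0.2 rad); the robot touches nothing.
It fails at once if a piece is let go high above the table or tray (dropped) ((height (world z) of ink_pad above 0.08 m and contact force between the fingers and ink_pad below 0.01 N) or (height (world z) of pink_carton above 0.08 m and contact force between the fingers and pink_carton below 0.01 N) or (height (world z) of stamp above 0.08 m and contact force between the fingers and stamp below 0.01 N) or (height (world z) of tape above 0.08 m and contact force between the fingers and tape below 0.01 N) or (height (world z) of green_box above 0.08 m and contact force between the fingers and green_box below 0.01 N)).
It fails at once if the ink pad with the white label is moved from its place by more than 25 mm or tipped (distance of labelled_pad from where it was at the start of the episode above 0.025 m or angle between labelled_pad's own z axis and vertical above 0.5 rad).
It fails at once if the pink-and-purple sleeve box is moved from its place by more than 25 mm or tipped (distance of purple_box from where it was at the start of the episode above 0.025 m or angle between purple_box's own z axis and vertical above 0.5 rad).
It also fails if it takes over 144 s, if anything falls off the work surface, if the arm or the gripper's body presses on something with over 40 N, if the wrist force passes 120 N, or if a joint passes its speed limit or range.

## Working session

There is one attempt and no reset: what is moved stays moved. The work goes in short steps, each a Python script; the robot and the scene stay as the last script left them, time stands still between calls to the robot, and variables do not carry over. Pictures are saved under pics/ and viewed, at most 14 in all, crops included, and the job is handed in when it is done.

```bash
ls; mkdir -p pics; cat > h.py <<'E'
import numpy as np, cv2
from scipy.spatial.transform import Rotation as R
from cell import manip, inverse_kinematics, cams, order
def world(c):
    z=c["z_map"];K=np.array(c["intrinsics"]);v,u=np.mgrid[:400,:640]
    p=np.stack([(u-K[0,2])/K[0,0]*z,(v-K[1,2])/K[1,1]*z,z],-1)
    if "T_tool_cam" in c:
        T=np.array(c["T_tool_cam"]);p=p@T[:3,:3].T+T[:3,3]
        s=c["st"];return p@R.from_rotvec(s["tcp_rot"]).as_matrix().T+s["tool_pos"]
    o=np.array(c["orientation"]);Rm=o if o.shape==(3,3) else (R.from_rotvec(o) if o.size==3 else R.from_quat(o)).as_matrix()
    return p@Rm.T+np.array(c["position"])
def snap(n,f):
    st=manip.state();c=cams.capture(n);c["st"]=st;cv2.imwrite(f"pics/{f}.png",c["image"])
    w=world(c);w[c["z_map"]==0]=np.nan;np.save(f"pics/{f}.npy",w);return c,w
E
python3 - <<'E'
from h import *
for n in ("scene","side"):
    c,w=snap(n,n+"0");print(n,c["position"],c["orientation"],np.array(c["intrinsics"])[0,0],np.nanmin(w[...,2]))
    cv2.imwrite(f"pics/{n}0b.png",cv2.resize(c["image"],(800,500),interpolation=cv2.INTER_CUBIC))
print(manip.state())
E
```

```text
pics
scene [ 0.85920383 -1.10286779  1.36728446] [-2.44748264 -0.27002179  0.08681909] 449.3168825482235 -0.8848554774738406
side [ 0.63943117 -0.71113129  0.91729999] [-2.49724856 -0.00674405  0.01011402] 376.60926710302084 -0.8757236632677272
{'clock': 0.1, 'joint_pos': array([-1.27490642e+00,  2.64705545e-01,  1.60519395e+00, -5.24887647e-06,
        1.27370291e+00, -3.69089662e-02]), 'joint_velocities': array([-9.13623933e-04, -1.33260755e-03, -3.50770386e-03, -1.16402910e-05,
        6.33797866e-04, -2.14970074e-04]), 'tau': array([-3.50330047e-04, -5.03618574e+01, -3.58071363e+01,  7.30660418e-02,
        2.33809993e-02, -5.85024100e-05]), 'tool_pos': array([ 0.22032456, -0.6373705 ,  0.2375173 ]), 'tcp_rot': array([-3.09623430e+00, -5.20022549e-01,  4.15201391e-04]), 'contact_force': array([ 0.15345433,  0.40894835, -0.03060691]), 'moment': array([ 0.03970947,  0.0695942 , -0.03678873]), 'grasp_force': 0.0, 'gripper_width': 0.08837796074553857}
```

View pics/scene0b.png

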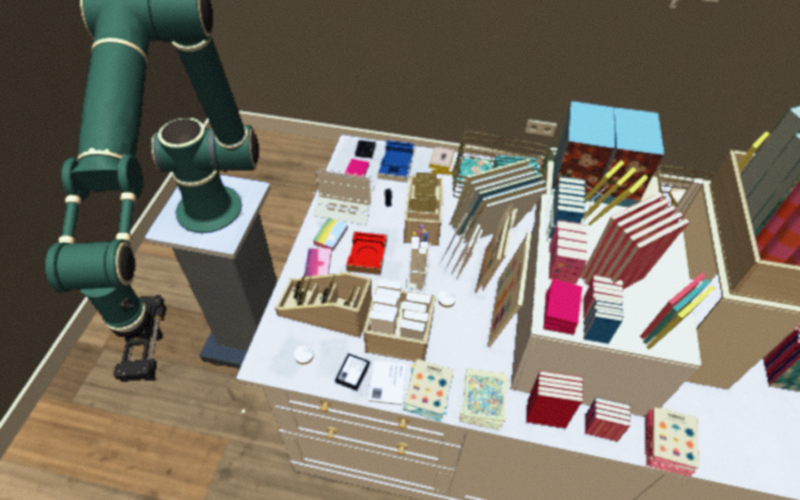

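View pics/side0b.png

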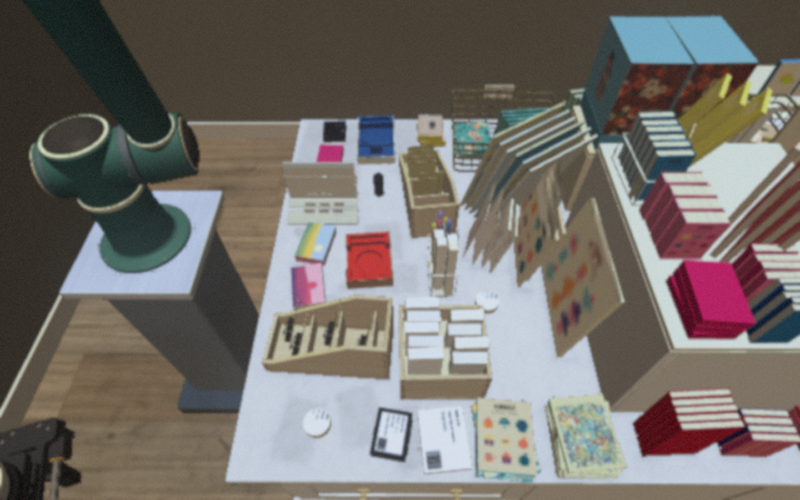

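The side view (scaled 1.25x) shows: ink pad (334,131), pink carton (330,153), blue tray (376,138), stamp (378,184), green box (316,242), purple box (308,285), red tray (369,260) and rightmost tape (317,422). I'll build an orthographic map from it.

```bash
cat > ortho.py <<'E'
from h import *
def ortho(names,x0,x1,y0,y1,s,zmax=0.4):
    # columns: -y to right?  here: col = (x-x0)*s ; row = (y1-y)*s
    H,W=int((y1-y0)*s),int((x1-x0)*s);im=np.zeros((H,W,3),np.uint8);zz=np.full((H,W),-1.)
    for n in names:
        I=cv2.imread(f"pics/{n}.png");w=np.load(f"pics/{n}.npy")
        k=4;I=cv2.resize(I,None,fx=k,fy=k,interpolation=cv2.INTER_NEAREST).reshape(-1,3);w=cv2.resize(w,None,fx=k,fy=k,interpolation=cv2.INTER_LINEAR).reshape(-1,3)
        c=(w[:,0]-x0)*s;r=(y1-w[:,1])*s;ok=(c>=0)&(c<W)&(r>=0)&(r<H)&(w[:,2]<zmax)
        c,r,z,I=c[ok].astype(int),r[ok].astype(int),w[ok,2],I[ok]
        o=np.argsort(z);c,r,z,I=c[o],r[o],z[o],I[o]
        m=z>zz[r,c];im[r[m],c[m]]=I[m];zz[r[m],c[m]]=z[m]
    return im,zz
E
python3 - <<'E'
from ortho import *
w=np.load("pics/side0.npy")
for n,(u,v) in dict(pad=(334,131),pink=(330,153),blue=(376,138),stamp=(378,175),red=(369,260),green=(316,242),purple=(308,285),tape=(317,422),tape2=(487,300),lab=(392,434),bintop=(330,300),bin2=(410,155),rack=(320,165)).items():
    print(n,w[int(v*.8),int(u*.8)].round(3))
im,zz=ortho(["side0"],.3,.9,-.45,.5,600)
for k in range(0,60,10):
    cv2.putText(im,f".{30+k}",(int(k*6),10),0,.35,(0,255,0),1)
for j in range(-4,6):
    r=int((.5-j/10)*600);cv2.putText(im,f"{j/10}",(0,r),0,.35,(0,255,0),1);cv2.line(im,(0,r),(360,r),(0,255,0),1)
im=np.rot90(im,1).copy() # top = +x, right... 
im=cv2.resize(im,(800,int(800*im.shape[0]/im.shape[1])));print(im.shape);cv2.imwrite("pics/o1.png",im)
E
```

```text
pad [0.431 0.381 0.019]
pink [0.428 0.288 0.015]
blue [0.551 0.369 0.   ]
stamp [0.57  0.145 0.069]
red [ 0.554 -0.07   0.   ]
green [ 0.425 -0.031  0.023]
purple [ 0.422 -0.154  0.023]
tape [ 0.475 -0.449  0.018]
tape2 [ 0.818 -0.189  0.02 ]
lab [ 0.615 -0.471  0.02 ]
bintop [ 0.472 -0.178 -0.002]
bin2 [0.652 0.208 0.079]
rack [0.432 0.132 0.116]
(505, 800, 3)
```

View pics/o1.png

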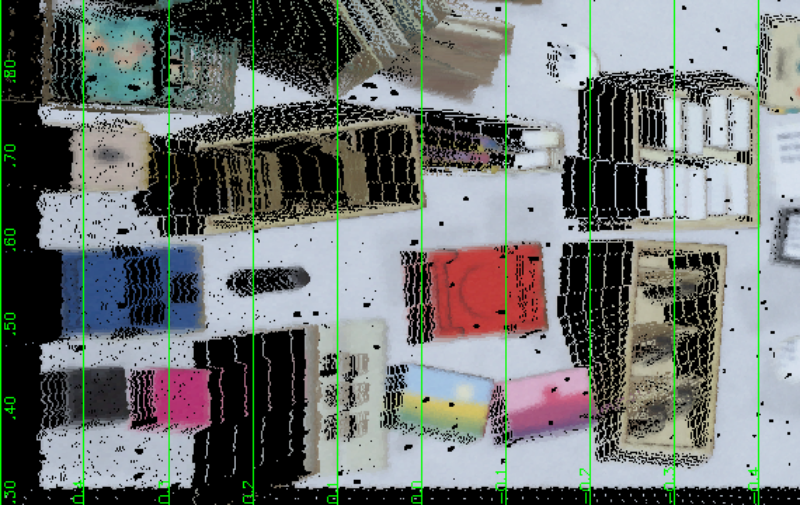

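The ortho map (rotated; +x up, +y left) shows the blue tray near (0.545, 0.34), red near (0.55,-0.06), stamp (0.57,0.14) in the gap behind the racks, and the green and purple boxes turned a little. Next, wrist close-ups from above to measure.

```bash
cat >> h.py <<'E'
def down(yaw): return (R.from_euler('z',yaw)*R.from_euler('x',np.pi)).as_rotvec()
E
python3 - <<'E'
from ortho import *
r=R.from_rotvec(manip.state()["tcp_rot"])
print((r*R.from_euler('x',-np.pi)).as_euler('zyx'))
c=cams.capture("wrist");print(np.array(c["T_tool_cam"]).round(3),c["intrinsics"][0][0])
for p in [(.475,-.449),(.52,-.03),(.5,.34)]:
    for yaw in (np.pi/2,-np.pi/2): print(p,yaw,inverse_kinematics([*p,.3],down(yaw)))
E
```

```text
[0.33279984 0.00059083 0.00192096]
[[ 0.001 -0.957 -0.291  0.075]
 [ 1.     0.001  0.001 -0.   ]
 [-0.    -0.291  0.957 -0.147]
 [ 0.     0.     0.     1.   ]] 276.85439178620123
(0.475, -0.449) 1.5707963267948966 [-0.7953715   0.19365947  1.57731045  0.          1.37062273 -0.7953715 ]
(0.475, -0.449) -1.5707963267948966 [-7.95371501e-01  1.93659466e-01  1.57731045e+00 -4.44089210e-16
  1.37062273e+00  2.34622115e+00]
(0.52, -0.03) 1.5707963267948966 [-1.05451779e-01 -6.35659802e-02  1.84995357e+00 -4.44089210e-16
  1.35520507e+00 -1.05451779e-01]
(0.52, -0.03) -1.5707963267948966 None
(0.5, 0.34) 1.5707963267948966 [ 5.55984070e-01  9.97936149e-02  1.68385729e+00 -4.44089210e-16
  1.35794175e+00  5.55984070e-01]
(0.5, 0.34) -1.5707963267948966 None
```

```bash
python3 - <<'E'
from ortho import *
t=manip.state()["clock"]
for n,p in dict(wt=(.475,-.449,.25),wr=(.48,-.06,.22),wb=(.5,.30,.22),ws=(.56,.12,.22)).items():
    manip.move_pose(list(p),down(np.pi/2));manip.dwell(.2);snap("wrist",n)
print(manip.state()["clock"]-t)
for n,b in dict(oA=(["wb","ws"],.36,.66,.08,.47),oB=(["wr"],.36,.66,-.22,.08)).items():
    im,zz=ortho(b[0],*b[1:],1500);np.save(f"pics/{n}z.npy",zz);
    for k in range(1,20):
        im[:6,int(k*30)]=(0,255,0);im[int(k*30),:6]=(0,255,0)
    cv2.imwrite(f"pics/{n}.png",im);print(im.shape)
w=np.load("pics/wt.npy").reshape(-1,3);m=(abs(w[:,0]-.475)<.05)&(abs(w[:,1]+.449)<.05)&(w[:,2]>.013)&(w[:,2]<.03);print(w[m].mean(0),w[m].min(0),w[m].max(0))
E
```

```text
5.7917Traceback (most recent call last):
  File "<stdin>", line 9, in <module>
IndexError: index 450 is out of bounds for axis 1 with size 450
```

```bash
python3 - <<'E'
from ortho import *
for n,b in dict(oA=(["wb","ws"],.36,.66,.08,.47),oB=(["wr"],.36,.66,-.22,.08)).items():
    im,zz=ortho(b[0],*b[1:],1500);
    for k in range(1,15):
        im[:6,int(k*30)]=(0,255,0);im[int(k*30),:6]=(0,255,0)
    cv2.imwrite(f"pics/{n}.png",im)
w=np.load("pics/wt.npy").reshape(-1,3);m=(abs(w[:,0]-.475)<.05)&(abs(w[:,1]+.449)<.05)&(w[:,2]>.013)&(w[:,2]<.03);print(w[m].mean(0),w[m].min(0),w[m].max(0))
E
```

```text
[ 0.47594603 -0.44746736  0.01970581] [ 0.45155816 -0.47378981  0.01409824] [ 0.50033601 -0.4231141   0.02226831]
```

View pics/oA.png

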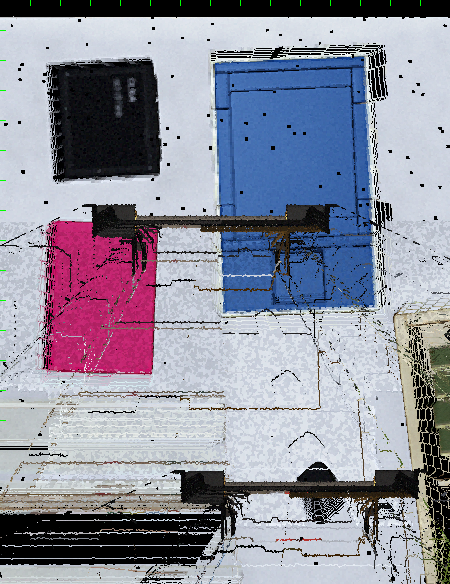

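View pics/oB.png

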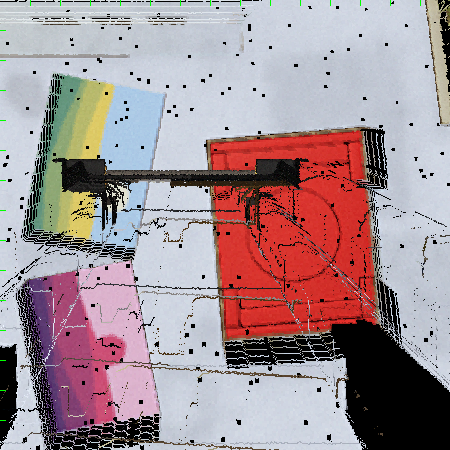

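oA shows the pad top spanning (50,58)-(160,178), the pink carton (48,220)-(157,375), and the blue tray (212,55)-(378,312) with its socket at the bottom (−y). oB shows the green box, the purple box beside it and the red tray, all turned slightly. Now fitting rectangles.

```bash
cat > fit.py <<'E'
from h import *
def fit(names,box,zr,q=0.3,col=None):
    P=[]
    for n in names:
        w=np.load(f"pics/{n}.npy").reshape(-1,3);P.append(w)
    P=np.concatenate(P);x0,x1,y0,y1=box
    m=(P[:,0]>x0)&(P[:,0]<x1)&(P[:,1]>y0)&(P[:,1]<y1)&(P[:,2]>zr[0])&(P[:,2]<zr[1]);P=P[m]
    best=None
    for a in np.arange(-.35,.35,.005):
        c,s=np.cos(a),np.sin(a);X=P[:,0]*c+P[:,1]*s;Y=-P[:,0]*s+P[:,1]*c
        xl,xh=np.percentile(X,[q,100-q]);yl,yh=np.percentile(Y,[q,100-q]);A=(xh-xl)*(yh-yl)
        if best is None or A<best[0]:
            cx,cy=(xl+xh)/2,(yl+yh)/2;best=(A,(cx*c-cy*s,cx*s+cy*c),a,(xh-xl,yh-yl))
    return np.round(best[1],4),round(best[2],3),np.round(best[3],4),np.median(P[:,2]).round(4),len(P)
E
python3 - <<'E'
from fit import *
print("pad",fit(["wb"],(.38,.48,.34,.45),(.012,.03)))
print("pink",fit(["ws"],(.38,.48,.215,.33),(.010,.03)),fit(["wb","ws"],(.38,.48,.215,.33),(.010,.03)))
print("green",fit(["wr"],(.36,.48,-.098,.04),(.018,.03)))
print("purple",fit(["wr"],(.36,.48,-.22,-.092),(.018,.03)))
for n in ("wb","ws"): print("blue",n,fit([n],(.49,.62,.255,.45),(.007,.045)))
for n in ("wr","ws"): print("red",fit([n],(.48,.63,-.16,.01),(.007,.045)))
print("stamp",fit(["wb"],(.54,.60,.11,.18),(.06,.09)),fit(["side0"],(.54,.60,.11,.18),(.06,.09)))
print("tape",fit(["wt"],(.42,.53,-.5,-.4),(.013,.03)))
# socket & red well checks
for n in ("wb",):
    w=np.load(f"pics/{n}.npy").reshape(-1,3);m=(abs(w[:,0]-.555)<.07)&(abs(w[:,1]-.285)<.02)
    print(np.histogram(w[m,2],np.arange(-.005,.05,.005)))
E
```

```text
pad (array([0.4331, 0.3887]), np.float64(0.05), array([0.0666, 0.075 ]), np.float64(0.0207), 3816)
pink (array([0.4293, 0.2688]), np.float64(-0.035), array([0.0678, 0.0952]), np.float64(0.0198), 5909) (array([0.4295, 0.2712]), np.float64(-0.035), array([0.0677, 0.1   ]), np.float64(0.0198), 9807)
green (array([ 0.4249, -0.0349]), np.float64(-0.195), array([0.0697, 0.1177]), np.float64(0.0269), 5029)
purple (array([ 0.423 , -0.1514]), np.float64(0.19), array([0.0697, 0.1045]), np.float64(0.0269), 3798)
blue wb (array([0.5566, 0.3467]), np.float64(0.04), array([0.1054, 0.1709]), np.float64(0.0289), 7674)
blue ws (array([0.559 , 0.2876]), np.float64(0.04), array([0.1052, 0.0546]), np.float64(0.0293), 4970)
red (array([ 0.5559, -0.0766]), np.float64(0.085), array([0.1055, 0.135 ]), np.float64(0.0214), 7214)
red (array([ 0.5565, -0.0767]), np.float64(0.085), array([0.105 , 0.1363]), np.float64(0.0254), 4198)
stamp (array([0.5728, 0.1609]), np.float64(-0.005), array([0.0064, 0.0014]), np.float64(0.0612), 10) (array([0.5692, 0.1459]), np.float64(0.345), array([0.0251, 0.0235]), np.float64(0.0657), 40)
tape (array([ 0.476 , -0.4481]), np.float64(-0.17), array([0.0486, 0.0499]), np.float64(0.0197), 1057)
(array([  41,  891,  135,   44,   43,   49, 1415,  393,   31,    0]), array([-0.005,  0.   ,  0.005,  0.01 ,  0.015,  0.02 ,  0.025,  0.03 ,
        0.035,  0.04 ,  0.045]))
```

```bash
python3 - <<'E'
from fit import *
manip.move_pose([.57,.05,.22],down(np.pi/2));manip.dwell(.2);c,w=snap("wrist","wst")
print("stamp",fit(["wst"],(.54,.60,.11,.18),(.055,.09)),fit(["wst"],(.54,.60,.11,.18),(.005,.09)))
im=c["image"];i=np.argwhere((abs(w[...,0]-.57)<.05)&(abs(w[...,1]-.145)<.05));a,b=i.min(0),i.max(0)
im=im[a[0]:b[0],a[1]:b[1]];cv2.imwrite("pics/stc.png",cv2.resize(im,None,fx=4,fy=4,interpolation=cv2.INTER_CUBIC));print(im.shape)
w=np.load("pics/wr.npy");img=cv2.imread("pics/wr.png").astype(int)
g=w.copy();g[~((img[...,2]<img[...,1]+15))]=np.nan;np.save("pics/wrg.npy",g)
print("green",fit(["wrg"],(.36,.48,-.1,.04),(.018,.03)),fit(["wr"],(.36,.48,-.08,.04),(.018,.03)))
P=np.concatenate([np.load(f"pics/{n}.npy").reshape(-1,3) for n in ("side0","scene0")])
for y in np.arange(.1,.5,.04):
    r=[]
    for x in (.60,.62,.64,.66,.68):
        m=(abs(P[:,0]-x)<.01)&(abs(P[:,1]-y)<.02);r.append(round(float(np.percentile(P[m,2],98)),3) if m.any() else None)
    print(round(y,2),r)
print("socket floor", end=' ')
w=np.load("pics/wb.npy").reshape(-1,3);m=(abs(w[:,0]-.559)<.02)&(abs(w[:,1]-.284)<.02)&(w[:,2]<.02);print(w[m].min(0),w[m].max(0))
E
```

```text
stamp (array([0.5715, 0.1475]), np.float64(0.345), array([0.0243, 0.0244]), np.float64(0.069), 487) (array([0.5714, 0.1473]), np.float64(0.345), array([0.0244, 0.0247]), np.float64(0.069), 500)
(85, 83, 3)
green (array([ 0.4262, -0.0284]), np.float64(-0.195), array([0.0697, 0.1046]), np.float64(0.0269), 4220) (array([ 0.4263, -0.0281]), np.float64(-0.185), array([0.0698, 0.1038]), np.float64(0.0269), 4905)
0.1 [0.006, 0.006, 0.107, 0.108, 0.138]
0.14 [0.005, 0.004, 0.091, 0.059, None]
0.18 [0.005, 0.061, 0.089, 0.094, 0.096]
0.22 [0.003, 0.053, 0.09, 0.096, 0.096]
0.26 [0.033, 0.046, 0.047, None, None]
0.3 [0.038, 0.034, 0.005, None, None]
0.34 [0.039, 0.011, 0.005, 0.003, 0.05]
0.38 [0.032, 0.004, 0.005, 0.004, 0.051]
0.42 [0.037, 0.004, 0.004, 0.005, 0.05]
0.46 [0.003, 0.004, 0.005, 0.003, 0.006]
socket floor [0.54509497 0.26663995 0.00250061] [0.57731662 0.29889017 0.01995359]
```

View pics/stc.png

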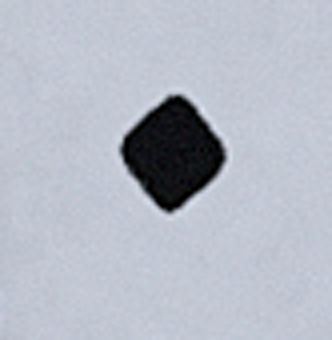

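The crop shows the stamp top as a square turned about 42–45° from world axes (corners top (176,95), right (225,155), bottom (170,212), left (122,150)). I start with the ink pad.

```bash
cat > act.py <<'E'
from h import *
H=np.pi/2
BLUE=((.5558,.3667),.04); RED=((.5560,-.0767),.085)
def pick(xy,a,tip,zs,force,op=.088,up=.12):
    manip.set_gripper(op)
    manip.move_pose([*xy,zs],down(H+a)); manip.move_linear([*xy,tip],rate=.12)
    manip.set_gripper(0,force); manip.dwell(.15)
    s=manip.state(); print("grip",s["gripper_width"],s["grasp_force"],s["tool_pos"])
    manip.move_linear([*xy,up],rate=.12); s=manip.state(); print("lift",s["gripper_width"],s["grasp_force"])
def place(xy,a,tip,zs,op=.088,up=.15):
    manip.move_pose([*xy,zs],down(H+a)); manip.dwell(.2)
    f0=manip.state()["contact_force"][2]
    manip.move_linear([*xy,tip+.012],rate=.12)
    for z in np.arange(tip+.010,tip-.0011,-.001):
        manip.move_linear([*xy,z],rate=.05)
        f=manip.state()["contact_force"][2]-f0
        if f>3: break
    print("down z",z,"f",f)
    manip.set_gripper(op); manip.dwell(.1)
    manip.move_linear([*xy,up],rate=.15); print("clock",manip.state()["clock"])
E
python3 - <<'E'
from act import *
P=np.concatenate([np.load(f"pics/{n}.npy").reshape(-1,3) for n in ("side0","scene0","wst","ws")]);P=P[P[:,2]<.15]
for y in (.04,.06,.08,.1,.12,.14):
    print(y,[round(float(np.nanpercentile(P[(abs(P[:,0]-x)<.008)&(abs(P[:,1]-y)<.01)][:,2],95)),3) if ((abs(P[:,0]-x)<.008)&(abs(P[:,1]-y)<.01)).any() else None for x in (.46,.475,.49,.505,.52)])
pick((.4331,.3887),.05,.0105,.06,20)
place(*BLUE,.0135,.06)
snap("wrist","p1");cv2.imwrite("pics/p1.png",cv2.imread("pics/p1.png"))
from fit import fit
print(fit(["p1"],(.50,.60,.32,.412),(.018,.0265)))
E
```

```text
0.04 [0.006, 0.005, 0.006, 0.006, 0.006]
0.06 [0.09, 0.09, 0.09, 0.09, 0.09]
0.08 [0.045, 0.044, 0.045, 0.045, 0.031]
0.1 [0.006, 0.006, 0.006, 0.006, 0.005]
0.12 [0.123, 0.123, 0.121, 0.119, 0.09]
0.14 [0.124, 0.124, 0.123, 0.123, 0.115]
grip 0.06498178370964203 19.998522698879242 [0.43346435 0.38912825 0.01132516]
lift 0.06499380040109581 19.997345209121704
down z 0.013499999999999991 f 6.152551415744213
clock 16.2083
(array([0.5547, 0.3659]), np.float64(-0.01), array([0.0885, 0.0914]), np.float64(0.0238), 5199)
```

View pics/p1.png

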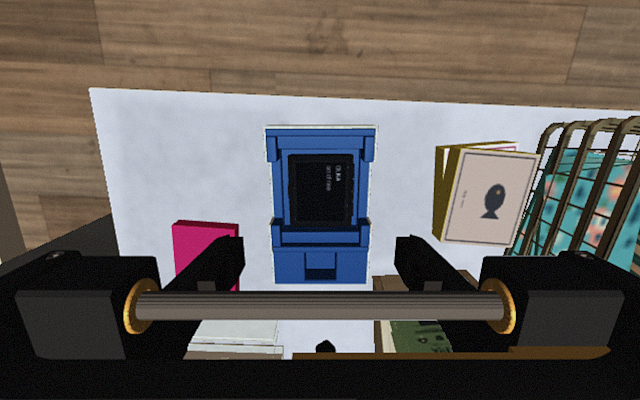

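Ink pad is in the well ((320,190), level). Rack and bin crowd the stamp, so I'll grip it along world y. That pinches it by its diagonal, and I'll turn the tool at placing so it lines up with the socket, before the pink carton goes in.

```bash
python3 - <<'E'
from act import *
d=np.deg2rad(87)
manip.move_linear([.5558,.3667,.2],rate=.2)
pick((.5715,.1475),d,.040,.16,12,op=.06,up=.14)
snap("wrist","s1")
print(manip.state()["gripper_width"])
E
```

```text
grip 0.029865108325972556 12.000195770524442 [0.57182392 0.1476524  0.04033315]
lift 0.02990951078558902 11.999988520983607
0.030015678199252258
```

View pics/s1.png

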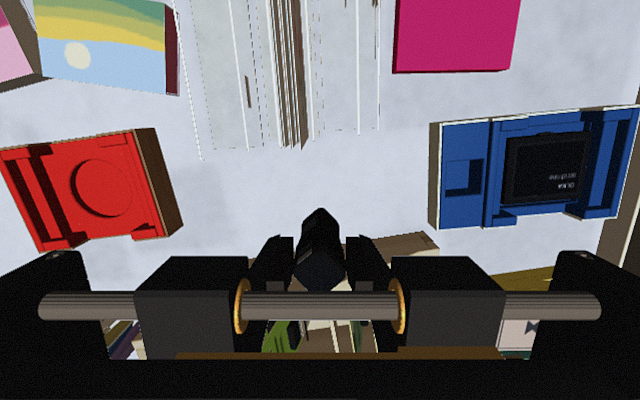

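The stamp hangs upright in the fingers, (320,250), gripped across its 30 mm diagonal.

```bash
python3 - <<'E'
from act import *
place((.5600,.2838),np.deg2rad(47),.0432,.15,op=.06,up=.16)
print(manip.state()["joint_pos"].round(2))
# back off for a look
manip.move_pose([.53,.22,.2],down(H));manip.dwell(.15);c,w=snap("wrist","s2")
from fit import fit
print(fit(["s2"],(.53,.59,.25,.32),(.055,.09)))
cv2.imwrite("pics/s2c.png",cv2.resize(c["image"][60:300,200:480],None,fx=2.5,fy=2.5))
E
```

```text
down z 0.042199999999999994 f 4.615891947727457
clock 28.4
[ 0.43  0.24  1.79 -0.    1.12 -0.39]
(array([0.5601, 0.2846]), np.float64(0.005), array([0.0217, 0.0215]), np.float64(0.0719), 534)
```

View pics/s2c.png

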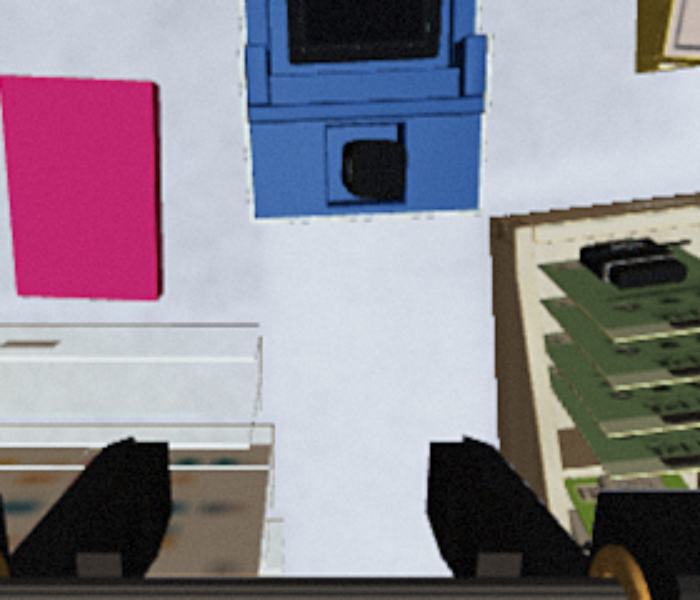

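The stamp stands in the socket (375,165 in the crop, top at z≈70 mm). Pink carton next, then tape.

```bash
python3 - <<'E'
from act import *
manip.move_linear([.53,.22,.2],rate=.2)
pick((.4294,.2712),-.035,.005,.12,20,up=.13)
place(*BLUE,.029,.13,up=.2)
from fit import fit
snap("wrist","p2");print("pink",fit(["p2"],(.50,.61,.30,.43),(.0385,.055)))
pick((.476,-.4481),0,.0095,.23,10,op=.08,up=.25)
place(*RED,.0125,.25,op=.08,up=.15)
manip.move_pose([.5,-.1,.2],down(H));manip.dwell(.15);c,w=snap("wrist","t1")
print("tape",fit(["t1"],(.52,.59,-.11,-.04),(.0175,.03)))
for n in("p2","t1"):cv2.imwrite(f"pics/{n}.png",cv2.imread(f"pics/{n}.png"))
cv2.imwrite("pics/pt.png",np.hstack([cv2.imread("pics/p2.png")[40:320,160:480],cv2.imread("pics/t1.png")[40:320,160:560]]))
E
```

```text
grip 0.06760522006408423 20.00100553035736 [0.4297643  0.27146125 0.0056262 ]
lift 0.06788590064858012 19.999851286411285
down z 0.02899999999999999 f 5.335997378032237
clock 40.0583
pink (array([0.5563, 0.367 ]), np.float64(0.04), array([0.0674, 0.0991]), np.float64(0.0439), 5245)
grip 0.04958744346433366 10.0056021004184 [ 0.47605899 -0.44814211  0.00963164]
lift 0.04939240628357316 9.980507664440665
down z 0.01149999999999999 f 7.4932438663939
clock 56.625
tape (array([ 0.556 , -0.0765]), np.float64(-0.33), array([0.0496, 0.0491]), np.float64(0.0227), 1485)
```

View pics/pt.png

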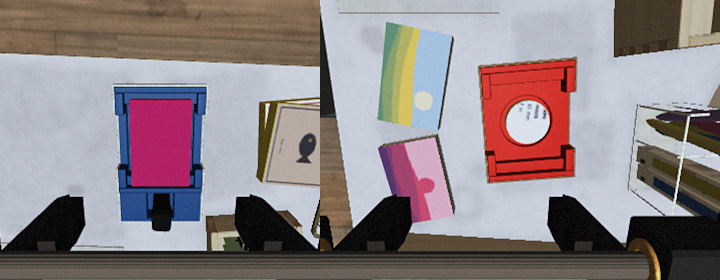

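Pink carton sits on the steps (160,142), and the tape is in the round well (527,122). The green box is last.

```bash
python3 - <<'E'
from act import *
from fit import fit
pick((.4262,-.0284),-.193,.007,.12,20,up=.12)
place(*RED,.031,.12,up=.2)
manip.move_pose([.5,-.1,.22],down(H));manip.dwell(.15);snap("wrist","g1")
print("green",fit(["g1"],(.50,.61,-.14,-.015),(.044,.06)))
print("purple",fit(["g1"],(.36,.48,-.22,-.092),(.018,.03)))
snap("wrist","g1");manip.move_pose([.5,.28,.25],down(H));manip.dwell(.15);snap("wrist","g2")
print("stamp",fit(["g2","p2"],(.53,.59,.25,.32),(.055,.09)))
cv2.imwrite("pics/fin.png",np.hstack([cv2.imread("pics/g2.png")[40:320,160:480],cv2.imread("pics/g1.png")[40:320,160:560]]))
E
```

```text
grip 0.07069277811608905 20.00127375125885 [ 0.42668834 -0.02842693  0.0076221 ]
lift 0.0705955085703041 19.999768137931824
down z 0.030999999999999993 f 7.254729392113315
clock 67.0583
green (array([ 0.5561, -0.0766]), np.float64(0.085), array([0.0692, 0.1043]), np.float64(0.0508), 5569)
purple (array([ 0.423 , -0.1515]), np.float64(0.19), array([0.0696, 0.1045]), np.float64(0.0269), 4116)
stamp (array([0.5606, 0.2847]), np.float64(-0.02), array([0.0221, 0.0222]), np.float64(0.0718), 824)
```

View pics/fin.png

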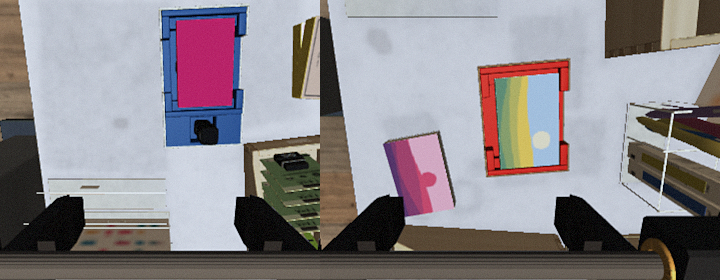

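Both sets are seated: carton and stamp in the blue tray (205,65)/(205,130), and the green box in the red tray (527,120). The purple box hasn't moved.

```bash
python3 -c "
from h import *
print(order.close_job(),manip.state()['clock'])"
```

```text
the job is handed in; nothing more can be done
the job is handed in; nothing more can be done
```

Both gift sets are made up in their trays and the job is handed in at about 68 s on the robot's clock; the last pictures show every visible piece in place and the purple box unmoved, but no verdict came back.

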